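Key the handle onto the ring-bending press

TASK

Put the two-armed handle back on the small green ring-bending press: hub over the upright spindle, swing it round until its keyways find the spindle's two keys, and get it fully home, hub flat down on the flange. Let go of it there and leave the wooden ring cone, dish, file and jar where they are.

Things in the scene. Friction and masses are not known exactly. Their poses are not given: they have to be found in the camera images.
- handle_hub (a point): Loose steel handle, 0.3 to 0.5 kg, standing hub-down on the bench. Point: centre of the hub, half-way up. Hub: upright cylinder, diameter 40, height 44 mm; z up along its bore; arms along +x and -x; its +y and -y sides are free for fingers. Bore right through, diameter 20 mm, with two opposite keyways 8.6 mm wide, out to 15.5 mm from the axis, along the arms; it fits either way round.
- handle_arm (a point): Point in the +x arm of the handle, 37 mm from the hub's axis, half-way up the arm, 8 mm above the hub's centre. Both arms are bars 14 mm wide, 12 mm high, ending 70 mm from the axis; on each, 62 mm from the axis, an upright black grip, diameter 16 mm, stands 32 mm above the arm's top. Between hub and grip an arm is free over 34 mm: fingers can push it there. Axes as the hub's.
- press_seat (a point): Green press, bolted down. Point on its upright spindle's axis at the top of the flange (diameter 44, 128 mm above the bench) on which the hub's underside must rest. z up; x, y are the press frame's, NOT the keys'. The green beam under the flange, 50 by 120 mm (long along y), has its top 8 mm below this point, its nuts reach 2 mm below it. The spindle is fixed and does not turn.
- key_top (a point): Point on the spindle's axis level with the top of its two opposite brass keys, 18 mm above the flange. Keys 6 mm wide, out to 14 mm from the axis; their direction differs every time and is not given: see it from above, or feel it. An unmatched hub rests here, free to swing; pushed round by an arm it meets the keys within half a turn (play 0.1 rad), drops by its weight, and then turns no further.
- spindle_tip (a point): Point at the tip of the spindle, 42 mm above the flange. The spindle is dark steel, 18.4 mm in diameter, its last 5 mm tapering to 10 mm: a hub lowered to within about 3 mm of its axis slides over it.
- cone: Loose wooden ring cone with a brass ring, foot 48 mm in diameter, 88 mm high; origin at the centre of its underside. Bystander.
- dish: Loose white dish, 68 mm in diameter, 22 mm high; origin at the centre of its underside. Bystander.
- file: Loose hand file lying along its y axis, 175 mm long (85 mm towards -y, which is the wooden handle, 90 mm towards +y), 18 mm high; origin under its middle. Bystander.
- jar: Loose amber jar with a white cap, 44 mm in diameter, 50 mm high; origin at the centre of its underside. Bystander.
Mind the look-alikes: they are no part of the job. What is meant by the part that bears handle_hub is not orange, purple or turquoise, and is the larger of those in its own colour.

How it is judged:
At the end, for the whole second after the job is handed in: The handle's hub is on the spindle (within 4 mm of its axis), its underside within 2.5 mm of the flange, upright within 0.06 rad, at rest and released; no bystander was ever moved more than 30 mm (horizontal distance between handle_hub and press_seat below 0.004 m and z of handle_hub in the frame of press_seat between 0.019 and 0.0245 m and angle between handle_hub's own z axis and vertical below 0.06 rad and linear speed of handle below 0.02 m/s and contact force between handle and the fingers below 0.1 N); the robot touches nothing.
It fails at once if a bystander (cone, dish, file or jar) is moved more than 30 mm (distance of any of cone, dish, file, jar from where it was at the start of the episode above 0.03 m).
It also fails if it takes over 72 s, if anything falls off the work surface, if the arm or the gripper's body presses on something with over 40 N, if the wrist force passes 120 N, or if a joint passes its speed limit or range.

ROBOT

A 6-joint arm with a two-finger parallel gripper is mounted at the origin on the work surface. World frame = base frame: x ahead of the robot, y to its left, z up, the work surface at z = 0. Lengths are in m, angles in rad, forces in N, time in s.
With the tool pointing down it reaches from about 0.35 to 0.85 m from the base axis. Payload 8.1 kg.
Tool frame: the origin (TCP) lies midway between the tips of the shut fingers; the grasp point (between the pads) lies 19 mm behind it; z points along the fingers, y is the direction in which the jaws open and shut (so a half turn about z gives the same grasp; the last joint's range is limited). The gripper opens to 93 mm and grips with 3 to 60 N. Pads are 15 mm wide; open, the fingers measure 128 mm over their backs; the gripper's body (75 mm by 188 mm) begins 65 mm behind the grasp point.
Start: joints at [-1.24, 0.13, 1.488, -0, 1.523, -0.085], TCP at [0.242, -0.549, 0.219] pointing down, gripper open.
Joint ranges: [-2.96, 2.96], [-0.89, 2.26], [0.02, 2.5], [-1.34, 4.48], [0, 2.73], [-2.66, 2.66]. Speed limits (rad/s): [2.39, 2.39, 2.79, 3.14, 3.14, 3.14].

INTERFACE

Orientations are given as a rotation vector (axis times angle).
In Python, from rig import r gives the robot as it stands.
- The arm moves only by the tool drive_tool, never from a script. Its argument "commands" is a list that holds one entry, the list of rows, each a list of 7 numbers: the shift along the tool's x, y, z in m, then the turn, a rotation vector about the tool's x, y, z in rad, then the opening, from -1 (shut) to 1 (fully open). A call has 1 to 20 rows; each row shifts and turns the commanded pose from where the row before left it, along the tool's axes as they then stand; what a row does not reach is not made up. A row lasts 1/8 s, in which the tool goes at most 62.5 mm and 10.7 degrees, less where a joint would pass 70% of its speed; a pose out of reach is approached as far as the arm can. A call is refused whole if a number of a shift passes 0.0625 or a number of a turn 0.188, either way. A call with a gripper value outside its range is refused whole. The fingers move at their own pace and stop on an object; "newtons" is the grip in N (left out, the last holds). Time passes only in rows, so rows that do not move let the fingers close. It gives the time, the measured TCP pose, the force and the opening at its end, in the units of the state.
- r.state(): the state, without advancing time (a new reading comes with each control period).
- r.camera(name): name is "scene" or "top" or "wrist"; returns (picture, depth): 400x640x3 uint8, red, green, blue; 400x640 float32, m along the optical axis (not along the pixel's ray), 0 where there is no reading.
- r.camera_model(name): a dict with "camera_matrix" (3x3 intrinsics, pixels), "rvec" (rotation vector, rad) and "tvec" (3), from world to camera coordinates, as OpenCV has them; the wrist camera has in their place "mount" (4x4, takes a point from camera to tool coordinates, whose origin is the TCP and whose axes are the flange's). Camera axes: x right, y down, z forward; pixel columns grow to the right and rows downward; lengths in m; the calibration is good to about 2 mm. A picture is of the moment at which its call begins: read the wrist's pose just before it. camera_model takes no time and is no camera call.
- r.job_done(): hands the job in, once; it reports no verdict.
The state is a dict: "clock": time; "q": joint angles; "joint_vel": joint speeds; "tau": joint torques, N m; "tool_pos": TCP position; "eef_rot": TCP orientation; "contact_force": force on the tool from outside, world axes, zero at the start; "ft_torque": the same for the moment, N m; "finger_gap": finger opening in m.
Only numpy, scipy, OpenCV 4.12 (cv2) and the standard library are available. Lean on these libraries where they do the work, as an engineer would, in place of code of your own. Each camera call takes 0.05 s, during which the arm holds its last target.

## Working session

There is one attempt and no reset: what is moved stays moved. The work goes in short steps, Python scripts to look and compute and a tool call to move; the robot and the scene stay as the last step left them, time stands still between calls to the robot, and variables do not carry over. Pictures are saved under pics/ and viewed, and the job is handed in when it is done.

Besides the shell and the picture viewer there is one more tool, called after ">>>" as name([rows], argument=value, ...), one row to a line, values as JSON. drive_tool: Moves the arm, as the interface text tells. Its arguments: {"type":"object","properties":{"commands":{"type":"array"},"newtons":{"type":"number"}},"required":["commands"]}

```bash
ls; mkdir -p pics
cat > h.py <<'E'
from rig import r
import numpy as np, cv2
def save(n,out):
    p,d=r.camera(n); cv2.imwrite('pics/'+out+'.png',p[:,:,::-1]); np.savez('pics/'+out+'.npz',p=p,d=d); return p,d
def world(n,d,uv):
    m=r.camera_model(n);K=np.array(m['camera_matrix']);R=cv2.Rodrigues(np.array(m['rvec'],float))[0];t=np.array(m['tvec'])
    return [R.T@(np.linalg.inv(K)@[u,v,1]*d[v,u]-t) for u,v in uv]
E
python3 - <<'E'
from h import *
print(r.state())
for n in('scene','top'):
    save(n,n+'0'); print(r.camera_model(n))
print(r.camera_model('wrist'))
E
```

```text
pics
{'clock': 0.0, 'q': array([-1.24038794e+00,  1.31170423e-01,  1.48927245e+00, -3.43128613e-05,
        1.52302131e+00, -8.53764677e-02]), 'joint_vel': array([-1.28257866e-03,  2.24251187e-03, -4.14728861e-04, -7.21365833e-04,
       -2.87268023e-04, -8.97189021e-06]), 'tau': array([-5.46946903e-04, -5.59851873e+01, -4.91753948e+01,  7.65975472e-02,
        3.53364414e-02, -1.20861901e-04]), 'tool_pos': array([ 0.24217763, -0.54832018,  0.21758569]), 'eef_rot': array([-3.07213418e+00, -6.48039006e-01,  4.12457884e-04]), 'contact_force': array([-0.06742443,  0.85084669,  0.5016291 ]), 'ft_torque': array([-0.03020416,  0.02677554,  0.02345491]), 'finger_gap': 0.0932979724481521}
{'camera_matrix': array([[448.44668199,   0.        , 324.1171067 ],
       [  0.        , 448.44668199, 199.16037633],
       [  0.        ,   0.        ,   1.        ]]), 'rvec': array([ 2.10910262,  1.2297633 , -0.47647565]), 'tvec': array([-0.33383968, -0.22643913,  1.36016633])}
{'camera_matrix': array([[370.65985255,   0.        , 318.38654055],
       [  0.        , 370.65985255, 209.25244657],
       [  0.        ,   0.        ,   1.        ]]), 'rvec': array([ 2.14972436, -2.15747456,  0.11514313]), 'tvec': array([0.07214998, 0.56399879, 0.96769717])}
{'camera_matrix': array([[282.2412617 ,   0.        , 317.95840044],
       [  0.        , 282.2412617 , 194.78690376],
       [  0.        ,   0.        ,   1.        ]]), 'mount': array([[-7.71001027e-04, -9.54418237e-01, -2.98471496e-01,
         8.21587470e-02],
       [ 9.99999255e-01, -1.01830154e-03,  6.73046207e-04,
        -1.22513433e-03],
       [-9.46301559e-04, -2.98470755e-01,  9.54418311e-01,
        -1.65662459e-01],
       [ 0.00000000e+00,  0.00000000e+00,  0.00000000e+00,
         1.00000000e+00]])}
```

View pics/scene0.png

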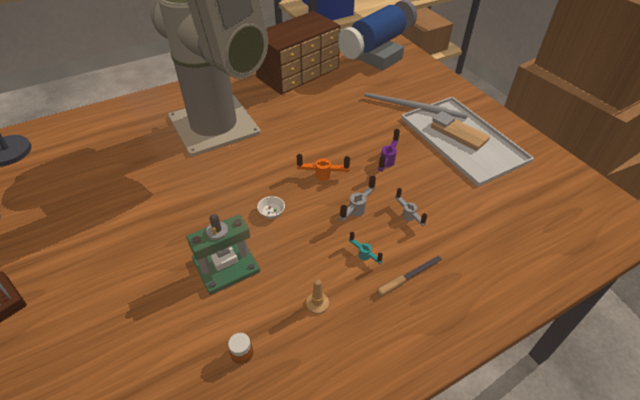

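View pics/top0.png

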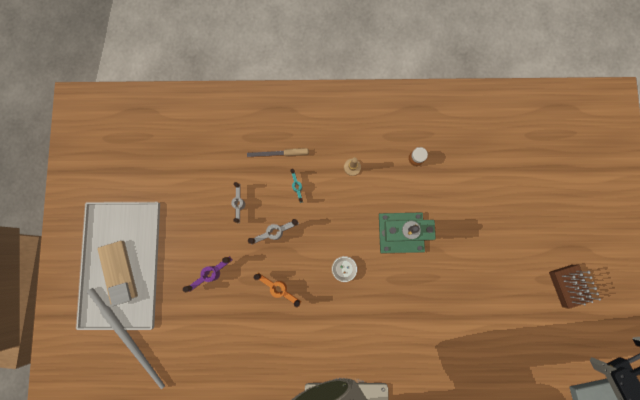

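The target is the larger steel handle: scene (358,203), top (273,232). The smaller steel one is at top (237,203). The press is at top (408,232). Next I zoom in and measure.

Run:
```python
from h import *
p=np.load('pics/top0.npz');P,d=p['p'],p['d']
a=cv2.resize(P[205:260,235:315],None,fx=5,fy=5,interpolation=2)
b=cv2.resize(P[205:260,370:450],None,fx=5,fy=5,interpolation=2)
cv2.imwrite('pics/z0.png',np.hstack([a,b])[:,:,::-1])
for n,uvs in(('top',[(273,232),(266,232),(280,229),(262,236),(284,228),(252,240),(295,223),(412,230),(405,230),(413,228),(387,219),(353,166),(344,268),(419,155),(278,153)]),):
    for uv,w in zip(uvs,world(n,d,uvs)): print(uv,w.round(4))
w=world('top',d,[(u,v) for v in range(205,260) for u in range(235,450)])
W=np.array(w).reshape(55,215,3)
np.set_printoptions(linewidth=250)
print((W[14:40,10:70,2]*1000).astype(int)[::2,::2])
print((W[10:40,155:195,2]*1000).astype(int)[::1,::1])
```

```text
(273, 232) [0.5051 0.1967 0.0019]
(266, 232) [0.5028 0.2099 0.0424]
(280, 229) [0.5106 0.1724 0.0436]
(262, 236) [0.4925 0.2215 0.0356]
(284, 228) [0.5136 0.1624 0.0377]
(252, 240) [0.4808 0.2426 0.0648]
(295, 223) [0.5244 0.1306 0.0687]
(412, 230) [ 0.4991 -0.1493  0.1638]
(405, 230) [ 0.5012 -0.1405  0.1302]
(413, 228) [ 0.5033 -0.1504  0.1697]
(387, 219) [ 0.5386 -0.1171  0.0178]
(353, 166) [ 0.6793 -0.0237  0.0502]
(344, 268) [0.406  0.001  0.0036]
(419, 155) [ 0.7092 -0.2026  0.0479]
(278, 153) [0.7266 0.1836 0.014 ]
[[   0    1    0    0   -5    1    0    0    1   -1    2   -1    0   -2   -2   -1    0    0   -1    0    0    0    0   -4   68   69   -2    1   -1   -1]
 [   0   -1    2   -2    0    0   -1    1    0    0    0   -1    0   -2    0    0   -2    0   -1   -3    2   -1    0    1   64   68   61    1    1   -2]
 [  -2    0    2    0    0   -1    3    0    0    0   -3   -3   -4    0   -3    0    2    0   -1    0   -5   -3   36   33   66   68   52    0    0    0]
 [   0   -1    0   -1    0   -1   -2   -1   -1   -2   -2   -2    0   42   42   43   42    0   -2   36   32   34  
[... 873 characters left out ...]
 45   41   44   45   31   -2   -1    0    0    2    2    1   -4   -1    1   -1   -1]
 [  -1    3   69   70   63   35   37   34   35   32   -1   -2    0   -2   37   31   14    0    0    3   -1   -1   -3    0    0   -2   -1    2    0    0]
 [   2    0   68   70   65   40   34   32   -1    0    1   -3   -4   -3   -1    1   -2    2    0    0   -3   -7    0    2   -1    0   -3   -3    1    0]
 [   3    0   68   64   47    2    0   -1    0    0   -1   -1   -3   -1    0    0    2    0   -1    0    0   -2   -3    5   -1    0    0   -2   -3   -1]]
[[15 14 15 ... -2 -2 -3]
 [13 13 16 ...  0 -2  2]
 [15 20 14 ...  0 -3 -2]
 ...
 [12 14 17 ... -2 -2 -2]
 [12 18 13 ...  2 -1  2]
 [14 15 16 ... -1  3 -3]]
```

View pics/z0.png

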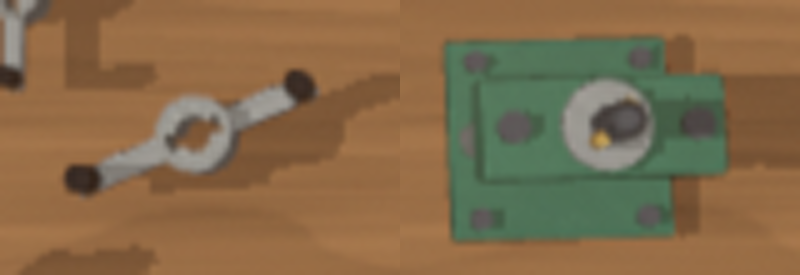

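Run:
```python
from h import *
p=np.load('pics/top0.npz');P,d=p['p'],p['d']
def cloud(u0,u1,v0,v1):
    uv=[(u,v) for v in range(v0,v1) for u in range(u0,u1)]
    return np.array(world('top',d,uv)),P[v0:v1,u0:u1].reshape(-1,3).astype(int)
W,c=cloud(240,305,212,250)
for lo,hi in((.055,.08),):
    m=(W[:,2]>lo)&(W[:,2]<hi)
    A=W[m&(W[:,1]>.19)];B=W[m&(W[:,1]<.19)]
    a=np.array(cv2.minEnclosingCircle(A[:,:2].astype(np.float32))[0]);b=np.array(cv2.minEnclosingCircle(B[:,:2].astype(np.float32))[0])
    print(a,A.mean(0),b,B.mean(0),(a+b)/2,np.arctan2(*(b-a)[::-1]))
m=(W[:,2]>.030)&(W[:,2]<.048)
print('all',W[m].mean(0))
m=(W[:,2]>.040)&(W[:,2]<.048)&(abs(W[:,1]-.19)<.03)
print(cv2.minEnclosingCircle(W[m][:,:2].astype(np.float32)))
W,c=cloud(395,430,215,248)
for lo,hi in((.124,.134),(.155,.18),(.142,.15)):
    m=(W[:,2]>lo)&(W[:,2]<hi)
    print(lo,m.sum(),W[m].mean(0),cv2.minEnclosingCircle(W[m][:,:2].astype(np.float32)))
m=(W[:,2]>.124)&(c.max(1)-c.min(1)<25)
print(cv2.minEnclosingCircle(W[m][:,:2].astype(np.float32)))
# brass
m=(c[:,0]-c[:,2]>50)&(c[:,0]>c[:,1]+10)
print(W[m].round(4),c[m])
```

```text
[0.47969911 0.2464696 ] [0.47945667 0.24613271 0.06659393] [0.52843022 0.13247654] [0.52826289 0.13266982 0.06648426] [0.50406466 0.18947307] -1.1668168596620807
all [0.50367183 0.19002785 0.03885011]
((0.5040472745895386, 0.19021481275558472), 0.020181819796562195)
0.124 190 [ 0.50168441 -0.15629468  0.12719282] ((0.5026898384094238, -0.15850761532783508), 0.0421430766582489)
0.155 54 [ 0.50187502 -0.15482505  0.16607103] ((0.5022839903831482, -0.15599696338176727), 0.009150645695626736)
0.142 14 [ 0.49818558 -0.15106906  0.14560073] ((0.5014303922653198, -0.15741276741027832), 0.013590041548013687)
((0.47662466764450073, -0.0713479220867157), 0.13280360400676727)
[[ 5.512e-01 -2.209e-01 -2.000e-03]
 [ 5.510e-01 -2.230e-01  3.000e-04]
 [ 5.507e-01 -2.252e-01  2.300e-03]
 [ 5.512e-01 -2.294e-01 -2.600e-03]
 [ 5.512e-01 -2.321e-01 -2.500e-03]
 [ 5.512e-01 -2.349e-01 -2.500e-03]
 [ 5.513e-01 -2.378e-01 -3.100e-03]
 [ 5.482e-01 -2.202e-01  2.000e-04]
 [ 5.485e-01 -2.238e-01 -3.000e-03]
 [ 5.480e-01 -2.253e-01  1.600e-03]
 [ 5.485e-01 -2.294e-01 -3.100e-03]
 [ 5.482e-01 -2.314e-01 -4.000
[... 2904 characters left out ...]
  96  65]
 [134 108  68]
 [139 116  80]
 [166 133  71]
 [185 150  83]
 [141 117  71]
 [141 115  74]
 [171 139  75]
 [186 154  88]
 [171 147  92]
 [144 123  90]
 [160 143 108]
 [118  81  52]
 [119  82  53]
 [118  82  52]
 [118  82  52]
 [125  86  55]
 [120  83  52]
 [120  83  53]
 [120  83  52]
 [120  83  53]
 [126  88  55]
 [120  83  52]
 [120  83  52]
 [120  84  53]
 [120  84  54]
 [126  89  56]
 [116  80  50]
 [118  82  51]
 [118  82  52]
 [117  81  50]
 [123  87  55]
 [114  79  50]
 [115  80  50]
 [115  80  50]
 [116  80  50]
 [122  85  54]
 [107  75  48]
 [108  74  46]
 [111  77  48]
 [111  77  48]
 [117  81  50]
 [108  76  48]
 [109  75  46]
 [110  76  48]
 [110  77  49]
 [116  81  50]]
```

```bash
cat >> h.py <<'E'
from scipy.spatial.transform import Rotation as Ro
def plan(tgt,yaw,n,opening,dp=4,start=None):
    """rows in tool axes to reach tgt, tool down, tool-x at world yaw; spread over n rows"""
    s=r.state(); p=np.array(s['tool_pos']);R=Ro.from_rotvec(s['eef_rot'])
    if start is not None: p=np.array(start[0]);R=Ro.from_rotvec(start[1])
    G=Ro.from_matrix(np.array([[np.cos(yaw),np.sin(yaw),0],[np.sin(yaw),-np.cos(yaw),0],[0,0,-1]]))
    rows=[]
    for i in range(n):
        sh=np.round(R.inv().apply((np.array(tgt)-p)/(n-i)),dp)
        tu=np.round((R.inv()*G).as_rotvec()/(n-i),3)
        p=p+R.apply(sh);R=R*Ro.from_rotvec(tu)
        rows.append([float(x) for x in np.r_[sh,tu]+0.]+[opening])
    print('[['+',\n'.join(str(q) for q in rows)+']]'); print('end',p.round(4)); return p,R.as_rotvec()
def yawx(s=None):
    R=Ro.from_rotvec((s or r.state())['eef_rot']).as_matrix(); return np.arctan2(R[1,0],R[0,0])
def wcam(s):
    M=np.eye(4);M[:3,:3]=Ro.from_rotvec(s['eef_rot']).as_matrix();M[:3,3]=s['tool_pos']
    return M@r.camera_model('wrist')['mount'], np.array(r.camera_model('wrist')['camera_matrix'])
def ray(s,u,v,z):
    C,K=wcam(s); d=C[:3,:3]@np.linalg.inv(K)@[u,v,1]; o=C[:3,3]; return o+d*(z-o[2])/d[2]
def proj(s,P):
    C,K=wcam(s); q=np.linalg.inv(C)@np.r_[P,1]; q=K@q[:3]; return q[:2]/q[2]
E
python3 -c "
from h import *
plan([.466,-.229,.22],1.118,8,1)"
```

```text
[[[0.0417, -0.0252, -0.0002, 0.0, 0.0, -0.088, 1],
[0.0438, -0.0215, -0.0002, 0.0, 0.0, -0.088, 1],
[0.0455, -0.0175, -0.0003, 0.0, 0.0, -0.088, 1],
[0.0469, -0.0135, -0.0002, 0.0, 0.0, -0.088, 1],
[0.0478, -0.0093, -0.0003, 0.0, 0.0, -0.088, 1],
[0.0485, -0.005, -0.0002, 0.0, 0.0, -0.087, 1],
[0.0487, -0.0008, -0.0003, -0.001, -0.001, -0.088, 1],
[0.0487, 0.0034, -0.0003, 0.0, 0.0, -0.087, 1]]]
end [ 0.466 -0.229  0.22 ]
```

>>> drive_tool([
  [[0.042, -0.025, 0, 0, 0, -0.088, 1], [0.044, -0.0215, 0, 0, 0, -0.088, 1], [0.0455, -0.0175, 0, 0, 0, -0.088, 1], [0.047, -0.0135, 0, 0, 0, -0.088, 1], [0.048, -0.0095, 0, 0, 0, -0.088, 1], [0.0485, -0.005, 0, 0, 0, -0.088, 1], [0.0485, -0.001, 0, 0, 0, -0.088, 1], [0.0485, 0.0035, 0, 0, 0, -0.088, 1], [0, 0, 0, 0, 0, 0, 1], [0, 0, 0, 0, 0, 0, 1], [0, 0, 0, 0, 0, 0, 1]],
])

```text
clock: 1.48
tool_pos: [0.4657, -0.2303, 0.2184]
eef_rot: [-2.663, -1.666, 0.001]
contact_force: [-1.1, -0.7, -0.4]
finger_gap: 0.093
```

Run:
```python
from h import *
s=r.state(); print(s['tool_pos'],yawx(s),s['q'],s['contact_force'],s['clock'])
np.save('pics/s1.npy',s,allow_pickle=True)
p,d=save('wrist','w1')
c=proj(s,[.502,-.1555,.146]); print(c)
u,v=c.astype(int); a=p[max(0,v-75):v+75,u-100:u+100]; print(max(0,v-75),u-100)
cv2.imwrite('pics/w1z.png',cv2.resize(a,None,fx=4,fy=4,interpolation=2)[:,:,::-1])
```

```text
[ 0.46574528 -0.23027047  0.21844844] 1.1177564510775828 [-5.57621208e-01 -8.77486878e-02  1.70980603e+00 -3.45288389e-04
  1.51986853e+00 -1.04563641e-01] [-1.09826611 -0.66833775 -0.37250697] 1.475
[319.92383838 106.55125448]
31 219
```

View pics/w1z.png

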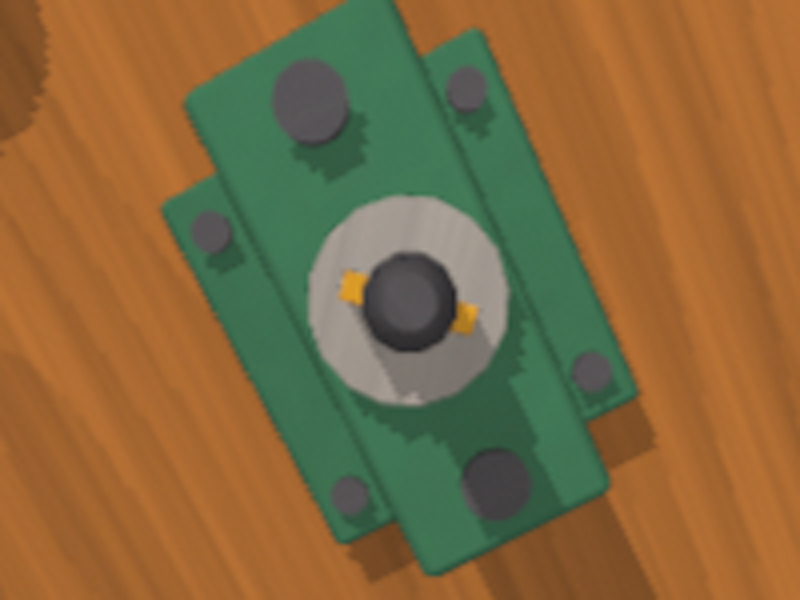

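View pics/w1.png

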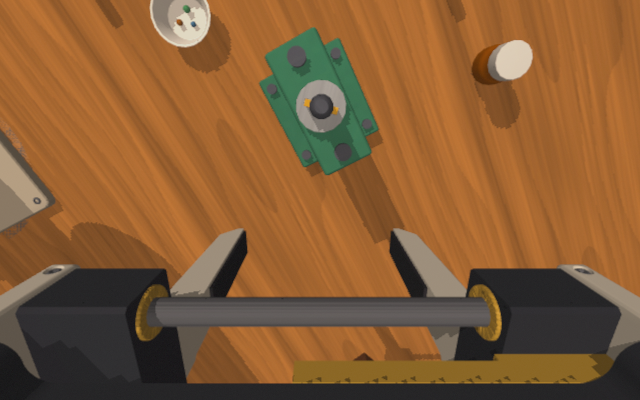

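The wrist view shows the spindle at crop (410,302), and both brass keys at (352,288) and (466,318).

Run:
```python
from h import *
s=np.load('pics/s1.npy',allow_pickle=True).item()
P=np.load('pics/w1.npz')['p'].astype(int)
c=P-0; 
m=((c[:,:,0]-c[:,:,2]>80)&(c[:,:,1]>c[:,:,0]*.66)).astype(np.uint8); m[:90]=0;m[125:]=0;m[:,:295]=0;m[:,345:]=0
n,l,st,ce=cv2.connectedComponentsWithStats(m); print(st,ce)
pts=[ray(s,*ce[i],.146) for i in range(1,n)]; print(pts)
a=pts[0]-pts[-1]; print('key yaw',np.arctan2(a[1],a[0]),(pts[0]+pts[-1])/2)
# flange ellipse
g=((c.max(2)-c.min(2)<22)).astype(np.uint8); g[:75]=0;g[135:]=0;g[:,:294]=0;g[:,350:]=0
g|=m
n,l,st,ce=cv2.connectedComponentsWithStats(g); i=1+st[1:,4].argmax();print(st[i],ce[i])
cn=max(cv2.findContours((l==i).astype(np.uint8),0,1)[0],key=len)
h=cv2.convexHull(cn); e=cv2.fitEllipse(h); print(e)
print('flange',ray(s,*e[0],.128))
t=((c.max(2)<100)&(c.max(2)-c.min(2)<20)).astype(np.uint8);t[:90]=0;t[120:]=0;t[:,:306]=0;t[:,334:]=0
cn=max(cv2.findContours(t,0,1)[0],key=len);e=cv2.minEnclosingCircle(cn);print(e,ray(s,*e[0],.165))
```

```text
[[     0      0    640    400 255918]
 [   304     99      7      8     46]
 [   332    107      7      7     36]] [[319.50012113 199.53005259]
 [306.84782609 102.39130435]
 [334.80555556 109.94444444]]
[array([ 0.49396707, -0.14804005,  0.146     ]), array([ 0.51166423, -0.16312511,  0.146     ])]
key yaw 2.4357071008974476 [ 0.50281565 -0.15558258  0.146     ]
[ 296   80   51   53 2063] [320.5899176  105.78187106]
((320.6147766113281, 105.86141967773438), (50.70260238647461, 52.78837203979492), 1.461586356163025)
flange [ 0.50289262 -0.15532235  0.128     ]
((321.0, 106.25), 12.612098693847656) [ 0.50269697 -0.15558093  0.165     ]
```

```bash
python3 -c "
from h import *
plan([.536,.1145,.22],1.975,8,1,3)"
```

```text
[[[0.043, -0.011, 0.0, 0.0, 0.0, -0.107, 1],
[0.043, -0.006, 0.0, 0.0, 0.0, -0.107, 1],
[0.044, -0.002, 0.0, 0.0, 0.0, -0.107, 1],
[0.044, 0.003, 0.0, 0.0, 0.0, -0.107, 1],
[0.043, 0.008, 0.0, 0.0, 0.0, -0.107, 1],
[0.042, 0.012, -0.001, 0.0, 0.0, -0.107, 1],
[0.041, 0.017, 0.0, 0.0, 0.0, -0.108, 1],
[0.039, 0.021, -0.001, 0.0, 0.0, -0.107, 1]]]
end [0.5362 0.1146 0.2205]
```

>>> drive_tool([
  [[0.043, -0.011, 0, 0, 0, -0.107, 1], [0.043, -0.006, 0, 0, 0, -0.107, 1], [0.044, -0.002, 0, 0, 0, -0.107, 1], [0.044, 0.003, 0, 0, 0, -0.107, 1], [0.043, 0.008, 0, 0, 0, -0.107, 1], [0.042, 0.012, -0.001, 0, 0, -0.107, 1], [0.041, 0.017, 0, 0, 0, -0.108, 1], [0.039, 0.021, -0.001, 0, 0, -0.107, 1], [0, 0, 0, 0, 0, 0, 1], [0, 0, 0, 0, 0, 0, 1], [0, 0, 0, 0, 0, 0, 1]],
])

```text
clock: 2.9
tool_pos: [0.5361, 0.1143, 0.2206]
eef_rot: [1.731, 2.621, -0.001]
contact_force: [-0.2, -0.2, -0.1]
finger_gap: 0.093
```

Run:
```python
from h import *
s=r.state(); print(s['tool_pos'],yawx(s),s['q'],s['contact_force'],s['clock'])
np.save('pics/s2.npy',s,allow_pickle=True)
p,d=save('wrist','w2')
c=proj(s,[.504,.190,.044]); print(c)
u,v=c.astype(int); v0=max(0,v-75); a=p[v0:v+75,u-100:u+100]; print(v0,u-100)
cv2.imwrite('pics/w2z.png',cv2.resize(a,None,fx=4,fy=4,interpolation=2)[:,:,::-1])
```

```text
[0.53607837 0.11432338 0.22059615] 1.9741147413797089 [ 1.16765810e-01 -1.03784613e-02  1.63107564e+00 -2.88003209e-04
  1.52105746e+00 -2.86538235e-01] [-0.19914438 -0.19295901 -0.07355053] 2.9
[319.39341933 108.52811648]
33 219
```

View pics/w2z.png

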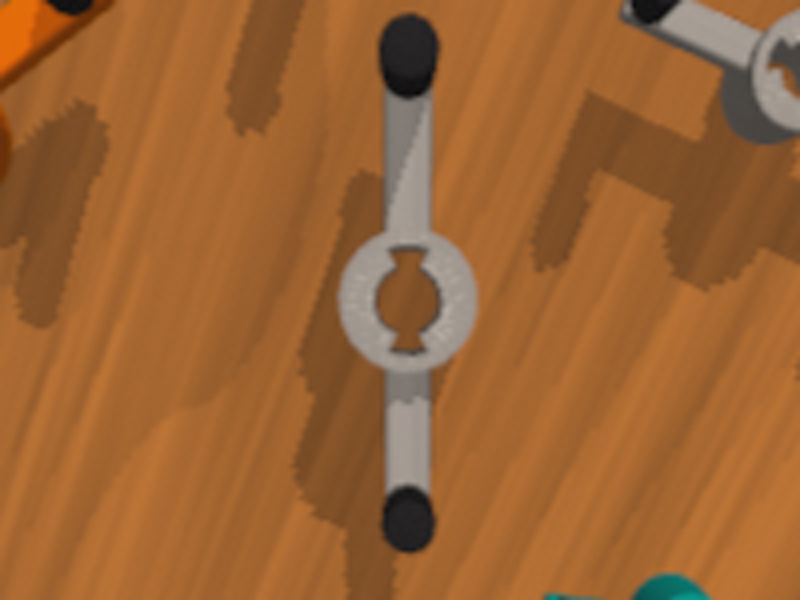

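The handle's arms run vertically in the picture, so they are parallel to tool x. The hub centre is at crop (408,299).

Run:
```python
from h import *
s=np.load('pics/s2.npy',allow_pickle=True).item()
hub=ray(s,219+408/4,33+299/4,.044);print(hub)
a=ray(s,219+407.5/4,33+ 32/4,.068);b=ray(s,219+408.5/4,33+530/4,.068);e=a-b;print((a+b)/2,np.arctan2(e[1],e[0]),np.hypot(*e[:2]))
st=plan([hub[0],hub[1],.12],1.974,3,1,4)
```

```text
[0.5053738  0.19152218 0.044     ]
[0.50486865 0.19209961 0.068     ] 1.978684260155606 0.1275364179184125
[[[0.0277, 0.0007, 0.0335, 0.0, 0.0, 0.0, 1],
[0.0276, 0.0007, 0.0336, 0.0, 0.0, 0.0, 1],
[0.0277, 0.0006, 0.0335, 0.0, 0.0, 0.0, 1]]]
end [0.5054 0.1915 0.12  ]
```

>>> drive_tool([
  [[0.0277, 0.0007, 0.0335, 0, 0, 0, 1], [0.0277, 0.0007, 0.0335, 0, 0, 0, 1], [0.0277, 0.0006, 0.0335, 0, 0, 0, 1], [0, 0, 0.03, 0, 0, 0, 1], [0, 0, 0.03, 0, 0, 0, 1], [0, 0, 0.03, 0, 0, 0, 1], [0, 0, 0.022, 0, 0, 0, 1], [0, 0, 0, 0, 0, 0, 1], [0, 0, 0, 0, 0, 0, 1]],
])

```text
clock: 4.08
tool_pos: [0.5059, 0.1927, 0.0092]
eef_rot: [1.729, 2.622, 0.001]
contact_force: [-0.2, 0.3, -0.4]
finger_gap: 0.0932
```

Run:
```python
from h import *
s=r.state(); print(s['tool_pos'],yawx(s),s['contact_force'],s['clock'])
save('wrist','w3')
```

```text
[0.5059084  0.19265027 0.00921976] 1.9758274586890898 [-0.16754547  0.3149097  -0.3986018 ] 4.075
```

View pics/w3.png

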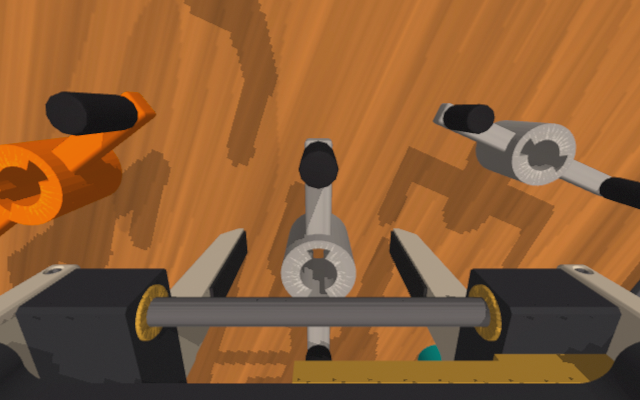

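>>> drive_tool([
  [[0, 0, 0, 0, 0, 0, -1], [0, 0, 0, 0, 0, 0, -1], [0, 0, 0, 0, 0, 0, -1], [0, 0, 0, 0, 0, 0, -1], [0, 0, 0, 0, 0, 0, -1], [0, 0, 0, 0, 0, 0, -1], [0, 0, 0, 0, 0, 0, -1], [0, 0, 0, 0, 0, 0, -1], [0, 0, 0, 0, 0, 0, -1], [0, 0, 0, 0, 0, 0, -1]],
], newtons=25)

```text
clock: 5.38
tool_pos: [0.5052, 0.193, 0.0081]
eef_rot: [1.728, 2.624, 0.0]
contact_force: [1.8, 1.3, -1.4]
finger_gap: 0.0399
```

Run:
```python
from h import *
s=r.state(); print(s['tool_pos'],yawx(s),s['finger_gap'],s['contact_force'],s['clock'])
p,d=save('wrist','w4')
print(proj(s,[*s['tool_pos'][:2],.044]))
cv2.imwrite('pics/w4z.png',cv2.resize(p[120:320,210:430],None,fx=3,fy=3,interpolation=2)[:,:,::-1])
```

```text
[0.50516458 0.19299765 0.00813812] 1.9768223550207276 0.03988116295457252 [ 1.7500304   1.2931799  -1.42873074] 5.375
[320.8409955  274.32092727]
```

View pics/w4z.png

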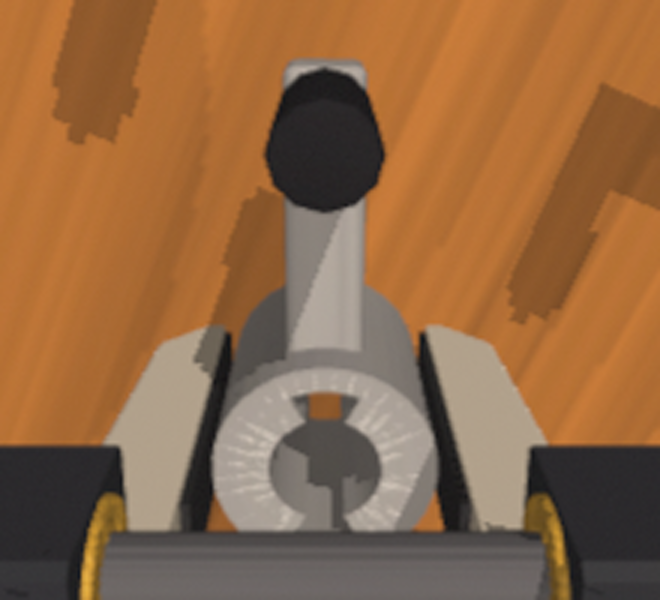

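>>> drive_tool([
  [[0, 0, -0.01, 0, 0, 0, -1], [0, 0, -0.025, 0, 0, 0, -1], [0, 0, -0.035, 0, 0, 0, -1], [0, 0, -0.04, 0, 0, 0, -1], [0, 0, -0.04, 0, 0, 0, -1], [0, 0, -0.03, 0, 0, 0, -1], [0, 0, -0.015, 0, 0, 0, -1], [0, 0, 0, 0, 0, 0, -1], [0, 0, 0, 0, 0, 0, -1]],
], newtons=30)

```text
clock: 6.55
tool_pos: [0.5041, 0.1926, 0.2012]
eef_rot: [-1.727, -2.622, 0.004]
contact_force: [0.1, 0.7, -5.0]
finger_gap: 0.0395
```

Run:
```python
from h import *
s=r.state(); print(s['tool_pos'],yawx(s),s['finger_gap'],s['contact_force'],s['clock'])
p,d=save('wrist','w5')
cv2.imwrite('pics/w5z.png',cv2.resize(p[120:320,210:430],None,fx=3,fy=3,interpolation=2)[:,:,::-1])
plan([.502,-.155,.205],2.436,11,-1,3)
```

```text
[0.50408973 0.19264163 0.20120494] 1.9767609318320534 0.039466205482075224 [ 0.11255451  0.71023755 -5.00244048] 6.55
[[[-0.029, -0.013, 0.0, 0.0, 0.0, -0.042, -1],
[-0.028, -0.014, 0.0, 0.0, 0.0, -0.042, -1],
[-0.028, -0.015, 0.0, 0.0, 0.0, -0.042, -1],
[-0.027, -0.016, 0.0, 0.0, 0.0, -0.042, -1],
[-0.026, -0.017, -0.001, 0.0, 0.0, -0.042, -1],
[-0.026, -0.018, 0.0, 0.0, 0.0, -0.042, -1],
[-0.025, -0.02, -0.001, -0.001, 0.0, -0.041, -1],
[-0.024, -0.02, 0.0, 0.0, 0.0, -0.042, -1],
[-0.023, -0.022, -0.001, -0.001, -0.001, -0.041, -1],
[-0.023, -0.022, 0.0, 0.0, 0.0, -0.042, -1],
[-0.021, -0.024, -0.001, -0.001, -0.001, -0.041, -1]]]
end [ 0.5017 -0.155   0.2053]
```

View pics/w5z.png

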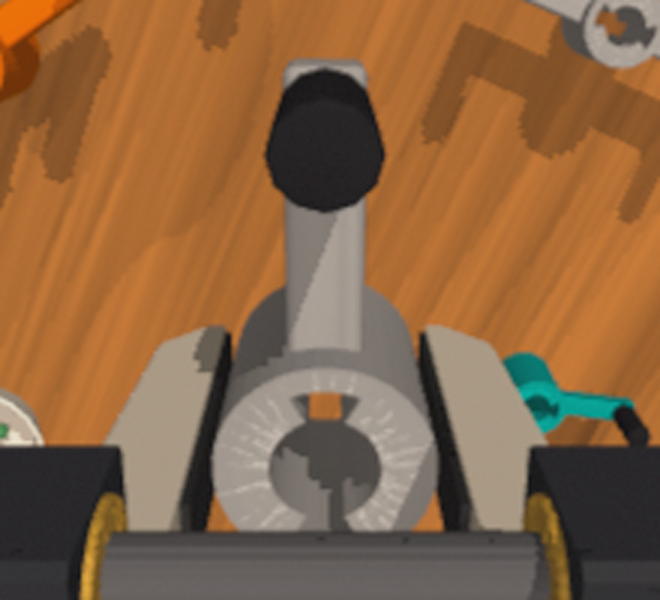

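The handle is lifted and has not slipped. It weighs about 0.45 kg. Next I carry it over the spindle.

>>> drive_tool([
  [[-0.015, -0.007, 0, 0, 0, -0.021, -1], [-0.029, -0.013, 0, 0, 0, -0.042, -1], [-0.028, -0.014, 0, 0, 0, -0.042, -1], [-0.028, -0.015, 0, 0, 0, -0.042, -1], [-0.027, -0.016, 0, 0, 0, -0.042, -1], [-0.026, -0.017, -0.001, 0, 0, -0.042, -1], [-0.026, -0.018, 0, 0, 0, -0.042, -1], [-0.025, -0.02, -0.001, -0.001, 0, -0.041, -1], [-0.024, -0.02, 0, 0, 0, -0.042, -1], [-0.023, -0.022, -0.001, 0, 0, -0.041, -1], [-0.022, -0.022, 0, 0, 0, -0.041, -1], [-0.009, -0.013, 0, 0, 0, -0.02, -1], [0, 0, 0, 0, 0, 0, -1], [0, 0, 0, 0, 0, 0, -1], [0, 0, 0, 0, 0, 0, -1]],
])

```text
clock: 8.48
tool_pos: [0.5071, -0.1535, 0.2057]
eef_rot: [-1.086, -2.948, -0.002]
contact_force: [-0.4, -1.1, -5.3]
finger_gap: 0.04
```

Run:
```python
from h import *
s=r.state(); print(s['tool_pos'],yawx(s),s['finger_gap'],s['contact_force'],s['clock'])
R=Ro.from_rotvec(s['eef_rot']).as_matrix();print(R.round(4))
p,d=save('wrist','w6')
cv2.imwrite('pics/w6z.png',cv2.resize(p[120:320,210:430],None,fx=3,fy=3,interpolation=2)[:,:,::-1])
p,d=save('scene','sc6');q,e=save('top','t6')
cv2.imwrite('pics/st6.png',np.hstack([cv2.resize(p[150:300,150:290],(400,429)),cv2.resize(q[180:280,360:460],(400,429))])[:,:,::-1])
plan([.502,-.155,.198],2.436,1,-1,4)
```

```text
[ 0.5070639  -0.1535098   0.20567295] 2.4354988050544315 0.03999940836475988 [-0.36487416 -1.1022166  -5.32440281] 8.475
[[-7.609e-01  6.489e-01  2.000e-04]
 [ 6.489e-01  7.609e-01  1.100e-03]
 [ 6.000e-04  1.000e-03 -1.000e+00]]
[[[0.0032, -0.0043, 0.0081, 0.001, 0.0, 0.0, -1]]]
end [ 0.502 -0.155  0.198]
```

View pics/w6z.png

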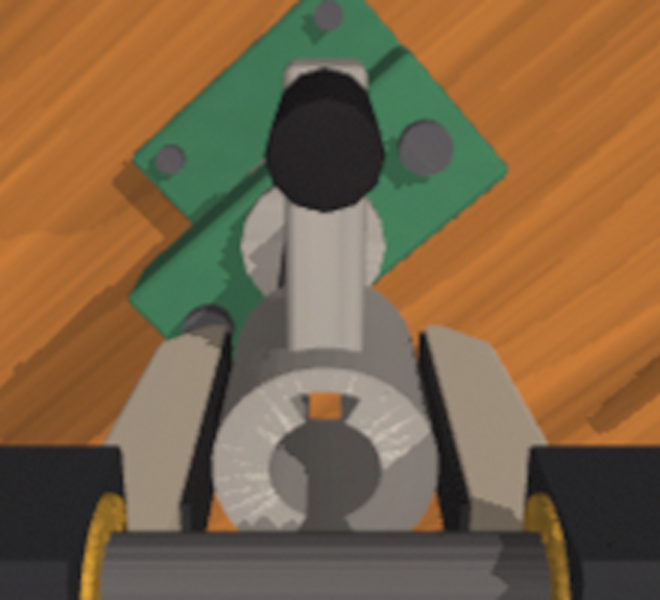

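View pics/st6.png

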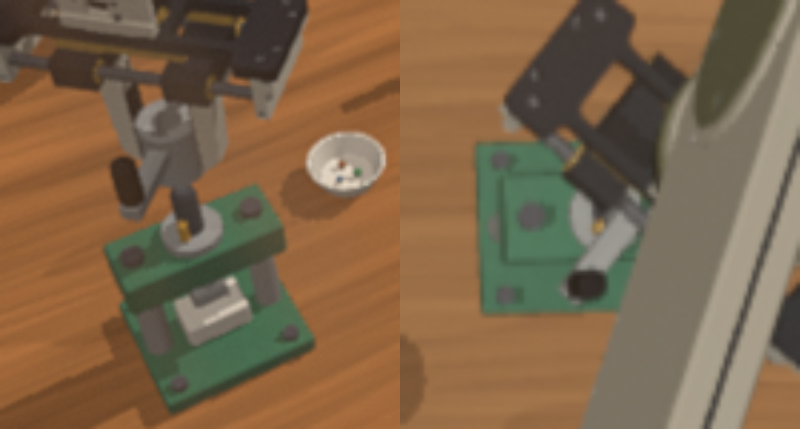

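>>> drive_tool([
  [[0.0015, -0.002, 0.002, 0.0005, 0, 0, -1], [0.0015, -0.002, 0.002, 0.0005, 0, 0, -1], [0, 0, 0.002, 0, 0, 0, -1], [0, 0, 0, 0, 0, 0, -1], [0, 0, 0, 0, 0, 0, -1]],
])

```text
clock: 9.25
tool_pos: [0.5023, -0.1555, 0.2001]
eef_rot: [1.087, 2.947, -0.0]
contact_force: [-1.0, -0.2, -4.6]
finger_gap: 0.0396
```

Run:
```python
from h import *
s=r.state(); print(s['tool_pos'],yawx(s),s['finger_gap'],s['contact_force'],s['clock'])
p,d=save('scene','sc7');print(p.shape)
cv2.imwrite('pics/st7.png',cv2.resize(p[150:270,160:270],None,fx=5,fy=5,interpolation=2)[:,:,::-1])
plan([.5022,-.155,.198],2.436,1,-1,4)
m=r.camera_model('scene')
for P in ([.503,-.1555,.170],[.503,-.1555,.128],[*s['tool_pos'][:2],s['tool_pos'][2]-.008],[*s['tool_pos'][:2],s['tool_pos'][2]+.036]):
    print(P,cv2.projectPoints(np.array([P]),m['rvec'],m['tvec'],m['camera_matrix'],None)[0].ravel())
```

```text
[ 0.50228909 -0.15547576  0.2000752 ] 2.434734403859236 0.03958460337643052 [-1.02198159 -0.22338556 -4.56317456] 9.25
(400, 640, 3)
[[[0.0004, 0.0003, 0.0022, 0.0, 0.0, -0.001, -1]]]
end [ 0.5022 -0.155   0.198 ]
[0.503, -0.1555, 0.17] [213.69976154 215.26333377]
[0.503, -0.1555, 0.128] [217.19147289 228.83520467]
[np.float64(0.5022890882939527), np.float64(-0.1554757573249402), np.float64(0.1920751991049459)] [211.65049641 207.50534283]
[np.float64(0.5022890882939527), np.float64(-0.1554757573249402), np.float64(0.2360751991049459)] [207.57230543 191.66182289]
```

View pics/st7.png

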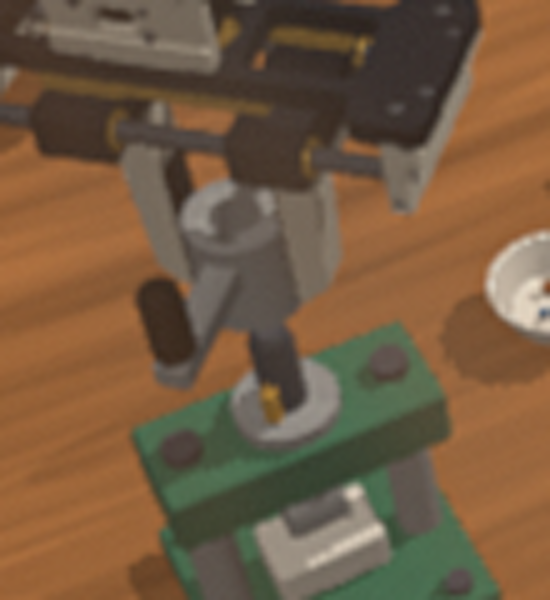

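Hub and spindle line up in the scene view: spindle base at (217,231), hub above at (210,200). I lower the hub over the tip.

>>> drive_tool([
  [[0, 0, 0.006, 0, 0, 0, -1], [0, 0, 0.006, 0, 0, 0, -1], [0, 0, 0.006, 0, 0, 0, -1], [0, 0, 0.006, 0, 0, 0, -1], [0, 0, 0.006, 0, 0, 0, -1], [0, 0, 0.005, 0, 0, 0, -1], [0, 0, 0, 0, 0, 0, -1], [0, 0, 0, 0, 0, 0, -1]],
])

```text
clock: 10.3
tool_pos: [0.5022, -0.1552, 0.165]
eef_rot: [-1.087, -2.947, -0.0]
contact_force: [0.3, 3.0, -5.7]
finger_gap: 0.0399
```

Run:
```python
from h import *
s=r.state(); print(s['tool_pos'],yawx(s),s['finger_gap'],s['contact_force'],s['ft_torque'],s['clock'])
p,d=save('scene','sc8');q,_=save('wrist','w8')
cv2.imwrite('pics/st8.png',np.hstack([cv2.resize(p[160:260,160:260],(400,400),interpolation=2),cv2.resize(q[120:320,220:420],(400,400))])[:,:,::-1])
```

```text
[ 0.50220099 -0.15519887  0.1649679 ] 2.434946789731866 0.03993893895703386 [ 0.25925817  3.04323551 -5.72965613] [ 0.42379522 -0.2371466   0.00179822] 10.3
```

View pics/st8.png

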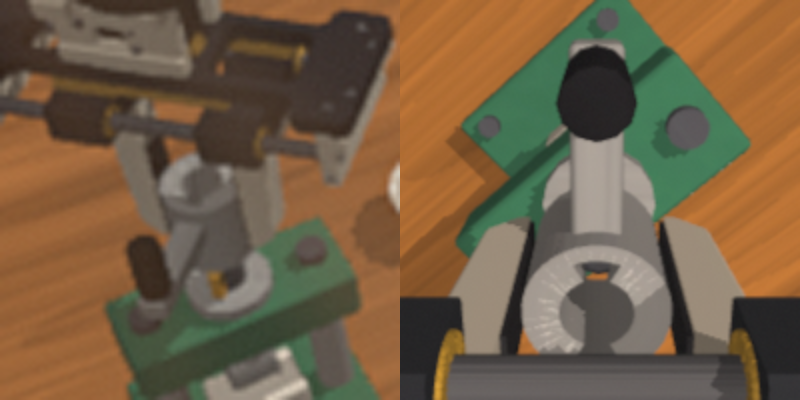

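>>> drive_tool([
  [[0, 0, 0.004, 0, 0, 0, -1], [0, 0, 0.004, 0, 0, 0, -1], [0, 0, 0.004, 0, 0, 0, -1], [0, 0, 0.004, 0, 0, 0, -1], [0, 0, 0, 0, 0, 0, -1], [0, 0, 0, 0, 0, 0, -1]],
])

```text
clock: 11.15
tool_pos: [0.5022, -0.1552, 0.1483]
eef_rot: [-1.087, -2.947, -0.0]
contact_force: [2.6, 4.2, -7.4]
finger_gap: 0.0399
```

Run:
```python
from h import *
s=r.state(); print(s['tool_pos'],yawx(s),s['finger_gap'],s['contact_force'],s['ft_torque'],s['clock'])
```

```text
[ 0.50217779 -0.15521004  0.14834915] 2.4348626722116444 0.03990718534790956 [ 2.56262458  4.21725089 -7.36655893] [ 0.76840173 -0.66569211 -0.00469306] 11.15
```

The hub's underside is now about 6 mm below the key tops with no push-back, so the keys have engaged. I go on down and relieve the side force a little.

>>> drive_tool([
  [[0, 0.0005, 0.003, 0, 0, 0, -1], [0, 0, 0.003, 0, 0, 0, -1], [0, 0, 0.003, 0, 0, 0, -1], [0, 0, 0.002, 0, 0, 0, -1], [0, 0, 0, 0, 0, 0, -1], [0, 0, 0, 0, 0, 0, -1]],
])

```text
clock: 11.9
tool_pos: [0.5023, -0.1552, 0.1377]
eef_rot: [-1.087, -2.947, 0.001]
contact_force: [0.4, 1.6, -5.8]
finger_gap: 0.0398
```

Run:
```python
from h import *
s=r.state(); print(s['tool_pos'],yawx(s),s['finger_gap'],s['contact_force'],s['ft_torque'],s['clock'])
p,d=save('scene','sc9');q,_=save('wrist','w9')
cv2.imwrite('pics/st9.png',np.hstack([cv2.resize(p[160:260,160:260],(400,400),interpolation=2),cv2.resize(q[120:320,220:420],(400,400))])[:,:,::-1])
```

```text
[ 0.50228602 -0.15516072  0.13774212] 2.434683621715142 0.039813533334433084 [ 0.4419544   1.58081816 -5.82179949] [ 0.22511533 -0.09315032 -0.0218727 ] 11.9
```

View pics/st9.png

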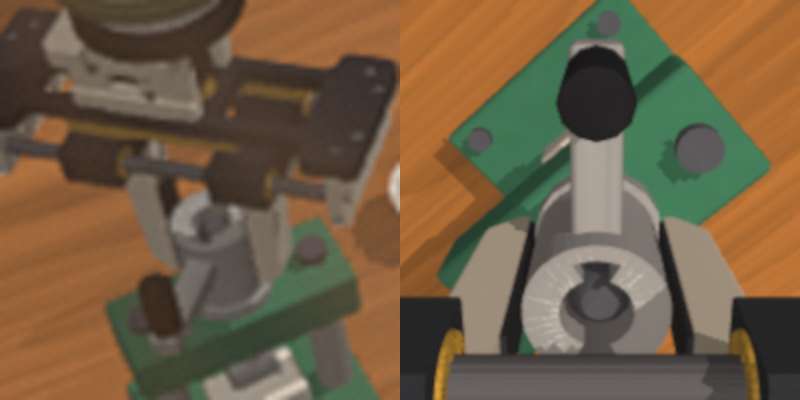

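Almost home: the hub sits on the flange, with the spindle tip visible in the bore. I take the last millimetre and then release.

>>> drive_tool([
  [[0, 0, 0.001, 0, 0, 0, -1], [0, 0, 0.0005, 0, 0, 0, -1], [0, 0, 0, 0, 0, 0, -1], [0, 0, 0, 0, 0, 0, -1]],
])

```text
clock: 12.5
tool_pos: [0.5026, -0.1552, 0.1366]
eef_rot: [1.087, 2.947, -0.0]
contact_force: [0.2, 0.7, -4.1]
finger_gap: 0.0396
```

>>> drive_tool([
  [[0, 0, 0, 0, 0, 0, -0.1], [0, 0, 0, 0, 0, 0, 0.1], [0, 0, 0, 0, 0, 0, 0.3], [0, 0, 0, 0, 0, 0, 0.6], [0, 0, 0, 0, 0, 0, 0.8], [0, 0, 0, 0, 0, 0, 0.8], [0, 0, 0, 0, 0, 0, 0.8], [0, 0, 0, 0, 0, 0, 0.8]],
])

```text
clock: 13.5
tool_pos: [0.5026, -0.1551, 0.1365]
eef_rot: [1.087, 2.947, -0.0]
contact_force: [-0.1, 0.6, 0.4]
finger_gap: 0.0835
```

Run:
```python
from h import *
s=r.state(); print(s['tool_pos'],yawx(s),s['finger_gap'],s['contact_force'],s['ft_torque'],s['clock'])
p,d=save('scene','sc10');q,_=save('wrist','w10')
cv2.imwrite('pics/st10.png',np.hstack([cv2.resize(p[160:260,160:260],(400,400),interpolation=2),cv2.resize(q[120:320,220:420],(400,400))])[:,:,::-1])
```

```text
[ 0.50258328 -0.15505677  0.13654507] 2.4348080660989546 0.08352443828716984 [-0.0833406   0.6063289   0.37374712] [-0.02278911 -0.16077458 -0.07373762] 13.5
```

View pics/st10.png

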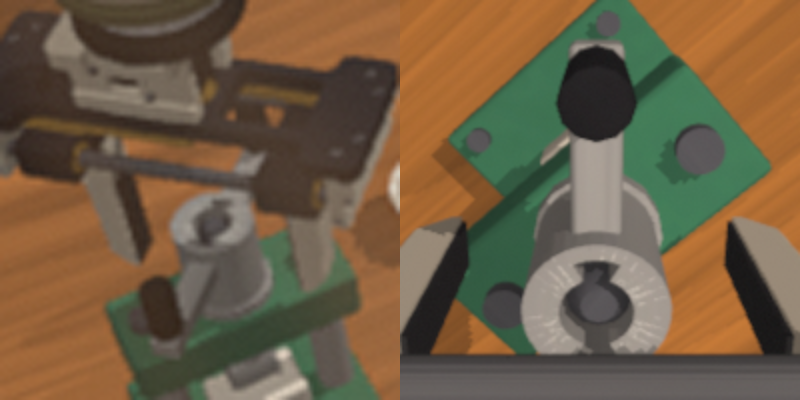

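Released. Next I retreat straight up and back to the viewing offset, then check that the hub is home.

>>> drive_tool([
  [[0, 0, -0.02, 0, 0, 0, 0.8], [0, 0, -0.03, 0, 0, 0, 0.8], [0, 0, -0.03, 0, 0, 0, 0.8], [0, 0, -0.03, 0, 0, 0, 0.8], [-0.04, 0, -0.02, 0, 0, 0, 0.8], [-0.04, 0, 0, 0, 0, 0, 0.8], [0, 0, 0, 0, 0, 0, 0.8], [0, 0, 0, 0, 0, 0, 0.8], [0, 0, 0, 0, 0, 0, 0.8]],
])

```text
clock: 14.72
tool_pos: [0.563, -0.2064, 0.2668]
eef_rot: [1.086, 2.947, 0.0]
contact_force: [0.3, -0.5, -0.7]
finger_gap: 0.0834
```

Run:
```python
from h import *
s=r.state(); print(s['tool_pos'],yawx(s),s['finger_gap'],s['contact_force'],s['clock'])
q,d=save('wrist','w11'); C,K=wcam(s)
def pt(u,v): 
    return (C@np.r_[np.linalg.inv(K)@[u,v,1]*d[v,u],1])[:3]
W=np.array([pt(u,v) for v in range(0,220) for u in range(200,440)])
near=np.hypot(W[:,0]-.5027,W[:,1]+.1555)
m=(near<.022)&(near>.010)&(W[:,2]>.15); print('hub top z (want .172)',np.median(W[m,2]),m.sum(),'circle',cv2.minEnclosingCircle(W[m&(W[:,2]<.18),:2].astype(np.float32)))
A=W[m&(abs(W[:,2]-np.median(W[m,2]))<.006)]
c=np.linalg.lstsq(np.c_[A[:,:2],np.ones(len(A))],A[:,2],rcond=None)[0];print('tilt',c[:2])
m=(near<.006)&(W[:,2]>.15);print('tip z (.170)',np.median(W[m,2]))
m=(W[:,2]>.185)&(W[:,2]<.205)&(near<.09)&(near>.045)
print('grip tops(.196)',np.median(W[m,2]),m.sum())
p,_=save('scene','sc11')
u,v=proj(s,[.5027,-.1555,.172]).astype(int);v0=max(0,v-70)
cv2.imwrite('pics/st11.png',np.hstack([cv2.resize(p[170:270,160:260],(400,400),interpolation=2),cv2.resize(q[v0:v0+140,u-70:u+70],(400,400),interpolation=2)])[:,:,::-1])
```

```text
[ 0.5629597  -0.20640761  0.26684304] 2.4352583440955535 0.08344241409476162 [ 0.34886733 -0.50362122 -0.7241974 ] 14.725
hub top z (want .172) 0.17141229531688573 1178 circle ((0.5027478933334351, -0.15532298386096954), 0.02201918140053749)
tilt [-0.0019746   0.00195538]
tip z (.170) 0.16937209044337118
grip tops(.196) 0.19523729344761076 709
```

View pics/st11.png

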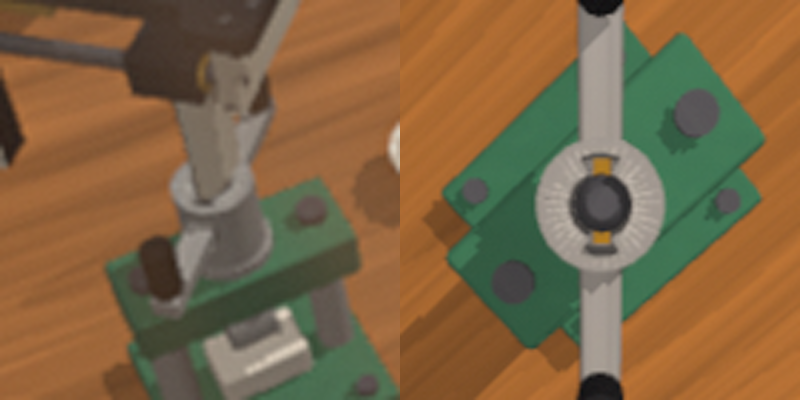

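View pics/sc11.png

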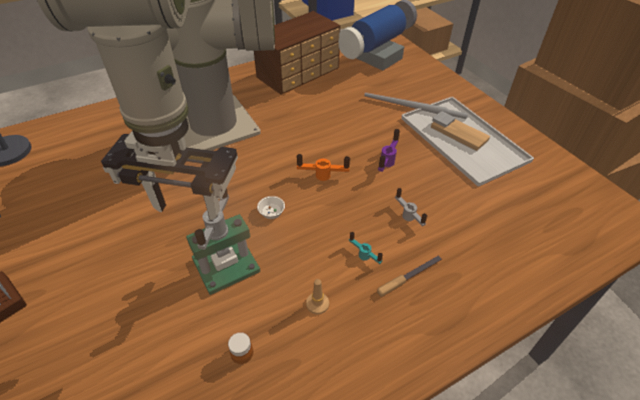

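Brass keys sit in the keyways. The hub top is at 171.4 mm (172 expected), level and centred on the spindle. The cone, dish, file and jar are where they were. I hand in the job.

```bash
python3 -c "
from rig import r
print(r.job_done(), r.state()['clock'])"
```

```text
the job is handed in; nothing more can be done
the job is handed in; nothing more can be done
```

The larger steel handle is back on the press, fully home and released, and I handed the job in at about 15 s of the 72 s allowed. `job_done` reports no verdict, so the checks below are my own.

I found the key direction with the wrist camera from above (2.436 rad) and turned the handle to it while carrying it. The hub went over the spindle and down onto the flange in one pass, with side forces of about 5 N at most and no swinging needed.

Last checks, taken with the arm clear of the handle:
- **Height:** the hub top measured 171.4 mm, where 172 mm is expected. The spindle tip read 0.6 mm low in the same picture, so the difference looks like a calibration offset.
- **Centring and tilt:** the hub is within about 0.3 mm of the spindle axis, with a tilt of about 0.003 rad.
- **Keys:** both brass keys are visible in the keyways.
- **Bystanders:** the cone, dish, file and jar look unmoved in the scene picture. I compared them by eye only.

No check failed. The only disagreement was about 1–2 mm between the top and wrist camera readings of the handle hub's position, which is within the calibration tolerance.

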